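# Stopper the clamped bottle

### The arm

A 7-joint arm with a two-finger parallel gripper is mounted at the origin on the work surface. World frame = base frame: x ahead of the robot, y to its left, z up, the work surface at z = 0. Lengths are in m, angles in rad, forces in N, time in s.
With the tool pointing down it reaches from about 0.4 to 0.75 m from the base axis. Payload 19.5 kg.
Tool frame: the origin (TCP) lies at the very end of the fingers, on their centre line; the grasp point (between the pads) lies 19 mm behind it; z points along the fingers, y is the line along which they close (so a half turn about z gives the same grasp; the last joint's range is limited). The gripper opens to 85 mm and grips with 20 to 120 N. Pads are 22 mm wide; open, the fingers measure 114 mm over their backs; the gripper's body (76 mm by 85 mm) begins 54 mm behind the grasp point. The pads swing forward as they close: fully open they stand 13 mm farther back than shut.
Start: joints at [1.305, 0.707, -0.028, 1.485, 0.022, 0.951, -0.075], TCP at [0.128, -0.561, 0.205] pointing down, gripper open.
Joint ranges: [-2.71, 2.71], [-0.32, 2.16], [-1.57, 1.52], [0, 2.45], [-1.46, 4.6], [0, 2.02], [-2.83, 2.83]. Speed limits (rad/s): [1.89, 1.89, 2.57, 2.57, 3.01, 3.01, 3.01].

### API

Orientations are given as a rotation vector (axis times angle).
In Python, from workcell import state, eyes, job gives the robot as it stands.
- The arm moves only by the shell command python3 -m handwheel 'ROWS' [OPENING]. ROWS is JSON, a list of rows, each a list of 2 entries, a list of its own where there are three numbers: the shift along the tool's x, y, z in mm, then the turn about the tool's z in degrees. A call has 1 to 10 rows; each row is the pose to reach, as a shift and turn from the pose commanded when the call began, along the tool's axes at that moment; what a row does not reach only later rows make up. A row lasts 1/10 s, in which the tool goes at most 50 mm and 8.59 degrees, less where a joint would pass 70% of its speed; a pose out of reach is approached as far as the arm can. A call with a gripper value outside its range is refused whole. OPENING is the finger opening in mm, from 0 to 85.4, set as the call begins (- or left out, the last holds). The fingers move at their own pace and stop on an object; the grip force is fixed at half the most. Time passes only in rows, so rows that repeat a pose let the fingers close. It gives the time, the measured TCP pose, the force, the opening and the grip force at its end, in the units of the state.
- state(): the state, without advancing time (a new reading comes with each control period).
- eyes.read_camera(name): name is "scene" or "top" or "wrist"; returns a dict with "color" (480x640x3 uint8, blue, green, red), "z_map" (480x640 float32, m along the optical axis (not along the pixel's ray), 0 where there is no reading), "fx", "fy", "cx", "cy" (pixels), "pose" (4x4, takes a point from camera to world coordinates). Camera axes: x right, y up, looking along -z (the intrinsics and any distortion apply to the point x, -y, -z); pixel columns grow to the right and rows downward; lengths in m; the calibration is good to about 2 mm. A picture is of the moment at which its call begins.
- job.sign_off(): hands the job in; it is judged then, once.
The state is a dict: "time": time; "joints": joint angles; "joint_vel": joint speeds; "joint_efforts": joint torques, N m; "tool_pos": TCP position; "tcp_rot": TCP orientation; "wrist_force": force on the tool from outside, world axes, zero at the start; "torque": the same for the moment, N m; "grip_width": finger opening in m; "grasp_force": force on a finger pad.
Only numpy, scipy, OpenCV 4.12 (cv2) and the standard library are available. Lean on these libraries where they do the work, as an engineer would, in place of code of your own. Each camera call takes 0.05 s, during which the arm holds its last target. There are 200 camera calls.

### The job

Squeeze the moving handle of the bench-mounted locking pliers over centre until it locks with the jaws holding the amber bottle. While it is held, put the rubber stopper that fits into the bottle's neck, upright, press it home firmly (about 10 N) and let go of it. Then flick the release lever so the pliers spring open, and leave the stoppered bottle standing between the jaws; leave the larger stopper, the beaker, the white bottle and the small jar where they are.

Things in the scene. Friction and masses are not known exactly. Their poses are not given: they have to be found in the camera images.
- pliers: Steel locking pliers fixed flat on a dark base plate (200 x 150 x 10 mm), working in the level plane z = 60 mm. Origin: on the bench under the pivot. x: along the pliers to the jaws; y: the side to which handle and jaw open. Fixed handle along -x at y = -16 mm, to x = -100 mm, screw to -128. Fixed V jaw on the bottle's -y side; the held bottle's axis is near x = 72, y = 0 mm.
- handle (a joint): Moving handle, upright hinge at the pliers' origin; 0 = wide open, grows as its end is pushed to -y of the pliers; dead centre 0.44, locked at its stop 0.60 rad. Its end resists with up to about 11 N, then it snaps shut and stays. It also closes the moving jaw, whose sprung pad pushes the bottle up to 8 mm sideways into the V jaw.
- handle_end (a point): Push point on the moving handle's black sleeve, 116 mm from the pivot, moves with it. Handle 15 mm across, 27 mm tall (z 46 to 74 mm), ends 19 mm beyond this point. Locked, it lies parallel to the pliers' x at y = +16 mm, this point at x = -115 mm; open, it is swung 0.60 rad out to +y.
- jaw_pad: Rubber pad of the moving jaw, 30 mm long, 24 mm tall, 9 mm thick, facing the bottle from +y of the pliers; its own origin is at the pliers pivot at bench height, so only its turning shows.
- release (a joint): Release lever, a thin bar between the handles, upright hinge at x = -95, y = -4 mm in the pliers' frame; 0 = rest (spring return), grows to 0.55 rad as its tail is pushed to -y of the pliers. If the handle is locked, its nose meets it at 0.1 and pries it past dead centre at 0.4 to 0.5 rad (about 7 N at the tail); the handle then springs open.
- release_end (a point): Push point near the end of the release lever's tail, 88 mm behind its hinge, moves with it; at rest at x = -183, y = -4, z = 60 mm in the pliers' frame. Tail 12 mm across, 26 mm tall (z 47 to 73 mm), ends 16 mm beyond this point, past the moving handle's end (x = -134 mm).
- flask_mouth (a point): Centre of the mouth of the amber glass bottle (body 64 mm diameter, 120 mm tall; neck 48 mm outside, 40 mm inside, straight for its upper 25 mm), loose, upright on the 10 mm base plate: mouth 130 mm above the bench. z up along the bottle.
- stopper_mid (a point): Fitting (smaller) black rubber stopper, loose, on its narrow end; point on its axis half-way up, 31.5 mm above its foot. 63 mm tall: tapers from 31 mm diameter at the foot to 47 mm at 40 mm up, then a round head 52 mm across from 41 to 63 mm up, to grip. Wedged in the neck, its foot is about 22 mm below the mouth, this point about 9 mm above it.
- big_stopper_mid (a point): The other stopper, same look but larger (70 mm tall, head 68 mm, foot 48 mm diameter), too big for the neck; this point is at its axis half-way up. It stays where it is.
- beaker: Glass beaker 72 mm wide, 90 mm tall, origin under its centre. Leave alone.
- wash: White bottle, 64 mm diameter, 160 mm tall, origin under its centre. Leave alone.
- reagent: Small amber jar, 60 mm diameter, 120 mm tall, origin under its centre. Leave alone.
There are look-alikes about, which are no part of the job. What is shaped like the part that bears stopper_mid but pink is not meant.

How it is judged:
On the way, in this order (a step that is already met when the one before it is completed fails the run):
1. the pliers are locked past dead centre, with the bottle held in the jaws and no stopper in it yet (value of joint handle above 0.56 rad and contact force between jaw_pad and flask above 2 N and distance between stopper_mid and flask_mouth above 0.05 m), for 0.2 s.
2. the stopper is upright in the neck and pressed down so that it wedges (wall forces of 12 N or more in all, as from a light 3 N press), the pliers still locked (value of joint handle above 0.56 rad and horizontal distance between stopper_mid and flask_mouth below 0.005 m and z of stopper_mid in the frame of flask_mouth below 0.0145 m and angle between stopper_mid's own z axis and vertical below 0.12 rad and contact force between stopper and flask above 12 N), for 0.05 s.
3. the stopper is let go, seated, the pliers still locked (value of joint handle above 0.56 rad and contact force between the fingers and stopper below 0.1 N and z of stopper_mid in the frame of flask_mouth below 0.0145 m), for 0.1 s.
4. the release lever is flicked (value of joint release above 0.3 rad).
At the end, for the whole second after the job is handed in: Pliers open again (handle < 0.25 rad, release lever < 0.1 rad, pad off the bottle); bottle upright, at rest between the jaws (about 17 mm); stopper wedged in its neck: within 5 mm of the axis, tilt < 0.12 rad, mid-point < 14.5 mm above the mouth (value of joint handle below 0.25 rad and value of joint release below 0.1 rad and horizontal distance between stopper_mid and flask_mouth below 0.005 m and z of stopper_mid in the frame of flask_mouth below 0.0145 m and angle between stopper_mid's own z axis and vertical below 0.12 rad and angle between flask_mouth's own z axis and vertical below 0.06 rad and x of flask_mouth in the frame of pliers between 0.055 and 0.09 m and y of flask_mouth in the frame of pliers between -0.012 and 0.02 m and linear speed of each of flask, stopper below 0.02 m/s and contact force between jaw_pad and flask below 0.5 N); the robot touches nothing.
It fails at once if the bottle is tipped (angle between flask_mouth's own z axis and vertical above 0.25 rad).
It fails at once if the larger stopper, the beaker, the white bottle or the small jar is pushed away by more than 30 mm (distance of any of big_stopper_mid, beaker, wash, reagent from where it was at the start of the episode above 0.03 m).
It also fails if it takes over 67 s, if anything falls off the work surface, if the arm or the gripper's body presses on something with over 40 N, if the wrist force passes 120 N, or if a joint passes its speed limit or range.

## Working session

There is one attempt and no reset: what is moved stays moved. The work goes in short steps, Python scripts to look and compute and a shell command to move; the robot and the scene stay as the last step left them, time stands still between calls to the robot, and variables do not carry over. Pictures are saved under pics/ and viewed, at most 10 in all, crops included, and the job is handed in when it is done.

```bash
mkdir -p pics; ls; cat > h.py <<'E'
import numpy as np,cv2
from workcell import state,eyes,job
def cam(n):
    return eyes.read_camera(n)
def pts(c):
    z=c["z_map"];v,u=np.mgrid[:480,:640]
    X=(u-c["cx"])/c["fx"]*z;Y=-(v-c["cy"])/c["fy"]*z
    P=np.stack([X,Y,-z],-1)@c["pose"][:3,:3].T+c["pose"][:3,3]
    P[z==0]=np.nan
    return P
def ray(c,u,v,h):
    d=c["pose"][:3,:3]@np.array([(u-c["cx"])/c["fx"],-(v-c["cy"])/c["fy"],-1]);o=c["pose"][:3,3]
    return o+d*(h-o[2])/d[2]
E
python3 - <<'E'
from h import *
s=state();print(s)
for n in("top","scene"):
    c=cam(n);cv2.imwrite(f"pics/{n}0.png",c["color"]);np.savez(f"{n}0.npz",**c);print(n,c["pose"],c["fx"],c["cx"],c["cy"],c.keys())
E
```

```text
pics
{'time': 0.0, 'joints': array([ 1.30530306,  0.70705512, -0.02762253,  1.48495513,  0.0220047 ,
        0.95089398, -0.07549073]), 'joint_vel': array([-0.00092758,  0.00068796, -0.00069133, -0.00132959,  0.00110171,
        0.0010269 ,  0.00145982]), 'joint_efforts': array([-5.62629084e-04, -8.83225250e+01,  1.23455700e+00, -2.36170989e+01,
        1.69863302e-02,  6.36624536e-03, -2.74670526e-05]), 'tool_pos': array([ 0.1275517 , -0.56040193,  0.20486525]), 'tcp_rot': array([-3.12095020e+00, -3.50713230e-01,  2.25152838e-04]), 'wrist_force': array([ 1.00427655, -0.5767291 ,  0.18030069]), 'torque': array([-0.04997004, -0.0364609 , -0.0016425 ]), 'grasp_force': 0.0, 'grip_width': 0.08560329905220022}
top [[-0.02933782  0.98298263 -0.18134069  0.37735856]
 [-0.99902797 -0.03480662 -0.02704855 -0.02315562]
 [-0.03290011  0.18037087  0.98304829  1.0934979 ]
 [ 0.          0.          0.          1.        ]] 533.3929659378516 315.9971921156814 237.58416866067796 dict_keys(['color', 'z_map', 'fx', 'fy', 'cx', 'cy', 'pose'])
scene [[ 0.1101115  -0.69093495  0.71448187  1.35136008]
 [ 0.99380171  0.06548158 -0.089835   -0.09505068]
 [ 0.01528474  0.71994517  0.69386261  0.87471952]
 [ 0.          0.          0.          1.        ]] 455.0977495971619 323.07349046857246 236.21909629453032 dict_keys(['color', 'z_map', 'fx', 'fy', 'cx', 'cy', 'pose'])
```

View pics/top0.png

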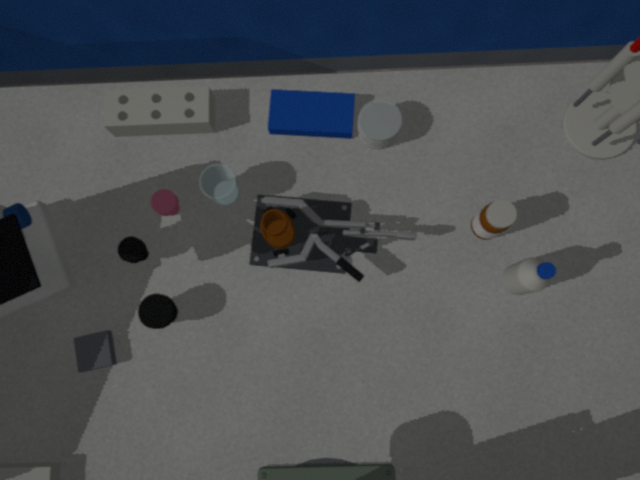

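View pics/scene0.png

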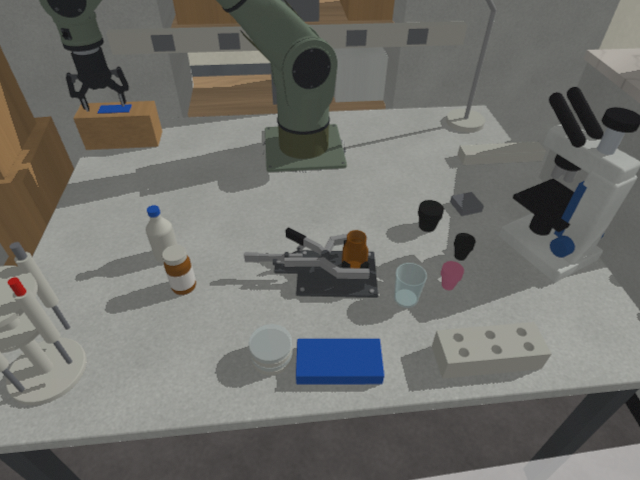

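Top view: the pliers' plate is around (315,235), with jaws left around the amber bottle (277,228). The black handle sleeve is at (350,268) and the release tail at (412,235). There are two black stoppers: a smaller one at (132,249) and a bigger one at (157,311). Pink at (165,202) is a decoy. Next I'll measure these and enlarge a crop to confirm.

```bash
cat > m.py <<'E'
from h import *
c=dict(np.load("top0.npz"));P=pts(c);im=c["color"]
hsv=cv2.cvtColor(im,cv2.COLOR_BGR2HSV)
def box(x0,y0,x1,y1):
    m=np.zeros((480,640),bool);m[y0:y1,x0:x1]=1;return m
for n,b in dict(small=(110,230,152,268),big=(132,288,182,332)).items():
    m=box(*b)&(im.max(2)<40)&(P[...,2]>.02)
    Q=P[m];zt=np.nanpercentile(Q[:,2],95);T=Q[Q[:,2]>zt-.006]
    vu=np.argwhere(m);
    (cx,cy),r=cv2.minEnclosingCircle(T[:,:2].astype(np.float32))
    print(n,m.sum(),"ztop",zt,"c",cx,cy,"r",r,T.mean(0))
# plate
m=box(235,185,400,285)&(P[...,2]>.004)&(P[...,2]<.016)&(im.max(2)<75)
Q=P[m][:,:2].astype(np.float32);print("plate",cv2.minAreaRect(Q))
# amber
m=box(250,200,300,255)&(hsv[...,1]>150)
Q=P[m];zt=np.nanpercentile(Q[:,2],97);T=Q[abs(Q[:,2]-.13)<.006];print("amber",zt,len(T),cv2.minEnclosingCircle(T[:,:2].astype(np.float32)),T.mean(0))
# black sleeve
m=box(330,250,370,285)&(P[...,2]>.06)&(P[...,2]<.085);T=P[m];print("sleeve",cv2.minAreaRect(T[:,:2].astype(np.float32)))
m=box(385,220,425,245)&(P[...,2]>.06)&(P[...,2]<.085);T=P[m];print("tail",cv2.minAreaRect(T[:,:2].astype(np.float32)),T[:,2].mean())
for n,b in dict(beaker=(195,155,240,205),wash=(500,250,560,300),jar=(470,195,520,240),pink=(150,188,180,216)).items():
    T=P[box(*b)&(P[...,2]>.03)];print(n,T.min(0),T.max(0))
a=cv2.resize(im[180:340,100:240],None,fx=3.4,fy=3.4,interpolation=2)
b=cv2.resize(im[180:290,240:430],None,fx=1.8,fy=1.8,interpolation=2)
o=np.zeros((544,800+20,3),np.uint8);o=np.zeros((544,480+320,3),np.uint8);o[:,:476]=np.clip(a*1.6,0,255)[:544,:476];o[:198,480:800]=b[:198,:320];cv2.imwrite("pics/crop1.png",o)
E
python3 m.py
```

```text
small 589 ztop 0.06521393645317128 c 0.5574301481246948 0.3741997480392456 r 0.02668580785393715 [0.55787963 0.37421087 0.06228978]
big 993 ztop 0.07213144254638193 c 0.43479490280151367 0.31863319873809814 r 0.033364564180374146 [0.43407325 0.31827923 0.06933247]
plate ((0.585222601890564, 0.018836796283721924), (0.32941871881484985, 0.16157475113868713), 79.04432678222656)
amber 0.12968770328609555 166 ((0.589697539806366, 0.082325778901577), 0.024275820702314377) [0.58934831 0.08189481 0.12813078]
sleeve ((0.5110906958580017, -0.049385517835617065), (0.08044055104255676, 0.01573019102215767), 48.480674743652344)
tail ((0.5675203800201416, -0.15852446854114532), (0.0584295354783535, 0.012628569267690182), 83.0174560546875) 0.06992580357369892
beaker [0.64783457 0.1615878  0.03000961] [0.7180766  0.2315113  0.09449234]
wash [ 0.44714127 -0.42472875  0.03011702] [ 0.51070149 -0.36367333  0.16231989]
jar [ 0.56125748 -0.36805321  0.03010352] [ 0.62058254 -0.31014798  0.12347313]
pink [0.62759902 0.28545697 0.03853544] [0.67926668 0.33823708 0.0687692 ]
```

View pics/crop1.png

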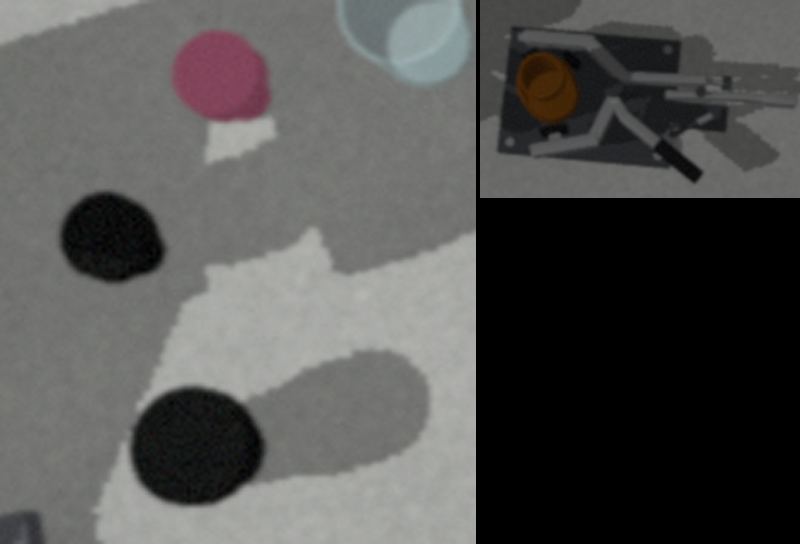

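The crop confirms it: the smaller black stopper, head about 52 mm, at crop (110,237) is the fitting one. The larger (198,445) has a 68 mm head and pink is excluded. The tail and open sleeve angles both give a pliers yaw of 83°, origin (0.584, 0.0105).

```bash
cat >> h.py <<'E'
from scipy.spatial.transform import Rotation as R
O=np.array([.5842,.0105]);a=np.radians(83);ex=np.array([np.cos(a),np.sin(a)]);ey=np.array([-np.sin(a),np.cos(a)])
def pl(x,y): return O+x*1e-3*ex+y*1e-3*ey
def inpl(p): d=np.asarray(p)[:2]-O;return d@ex*1e3,d@ey*1e3
def go(x,y,z,yaw=None,s=None):
    s=s or state();Rt=R.from_rotvec(s["tcp_rot"]).as_matrix()
    sh=Rt.T@(np.array([x,y,z])-s["tool_pos"])*1e3
    yw=np.degrees(np.arctan2(Rt[1,0],Rt[0,0]));print("shift",sh.round(1),"turn",0 if yaw is None else round(yw-yaw,1),"yaw",yw.round(1))
def arc(q,off=0,r=116): # push pt on handle in pliers mm, offset outward normal
    t=.6-q;c,s_=np.cos(-t),np.sin(-t)
    v=np.array([-115,16+off]);return c*v[0]-s_*v[1],s_*v[0]+c*v[1]
E
python3 - <<'E'
from h import *
go(.38,-.3,.2,-20)
x,y=pl(*arc(0,50));print(x,y);go(x,y,.2,-20)
x,y=pl(*arc(0,50));go(x,y,.05,-20)
E
```

```text
shift [ 303.9 -197.9    5.1] turn 32.8 yaw 12.8
0.4586585739581806 -0.032165563952517795
shift [ 440.1 -441.6    5.3] turn 32.8 yaw 12.8
shift [ 440.1 -441.4  155.3] turn 32.8 yaw 12.8
```

```bash
python3 -m handwheel '[[[38,-25,0],4],[[76,-50,0],8],[[114,-75,0],12],[[152,-99,0],16],[[190,-124,0],20],[[228,-149,0],24],[[266,-173,0],28],[[304,-198,0],33],[[330,-240,0],33],[[350,-280,0],33]]' 0
python3 - <<'E'
from h import *
x,y=pl(*arc(0,50));go(x,y,.1,-20)
E
```

```text
time: 1.1
tool_pos: [0.4075, -0.2077, 0.205]
tcp_rot: [-3.093, 0.549, 0.001]
wrist_force: [0.7, 0.3, 0.7]
grip_width: -0.0001
grasp_force: 0.0
shift [ -12.4 -182.4  105. ] turn -0.1 yaw -20.1
```

```bash
python3 -m handwheel '[[[-3,-40,10],0],[[-6,-80,20],0],[[-9,-120,40],0],[[-12,-160,70],0],[[-12,-182,105],0],[[-12,-182,135],0],[[-12,-182,153],0],[[-12,-182,153],0]]'
python3 - <<'E'
from h import *
print(state()["tool_pos"],inpl(state()["tool_pos"]))
for q in(0,.1,.2,.3,.4,.45,.5,.55,.6):
    x,y=pl(*arc(q,7.5+11));print(q,end=" ");go(x,y,.052)
c=cam("wrist");cv2.imwrite("pics/w1.png",c["color"])
E
```

```text
time: 1.9
tool_pos: [0.4572, -0.0349, 0.0506]
tcp_rot: [3.093, -0.55, -0.005]
wrist_force: [-0.3, 0.8, 0.2]
grip_width: -0.0002
grasp_force: 0.0
[ 0.45721325 -0.03487133  0.05055504] (np.float64(-60.50893422665757), np.float64(120.51083997441569))
0 shift [29.8  8.4 -1.5] turn 0 yaw -20.2
0.1 shift [39.6 15.2 -1.6] turn 0 yaw -20.2
0.2 shift [50.1 21.1 -1.6] turn 0 yaw -20.2
0.3 shift [61.1 25.9 -1.6] turn 0 yaw -20.2
0.4 shift [72.5 29.6 -1.7] turn 0 yaw -20.2
0.45 shift [78.3 31.  -1.7] turn 0 yaw -20.2
0.5 shift [84.2 32.1 -1.7] turn 0 yaw -20.2
0.55 shift [90.2 32.9 -1.7] turn 0 yaw -20.2
0.6 shift [96.2 33.5 -1.7] turn 0 yaw -20.2
```

View pics/w1.png

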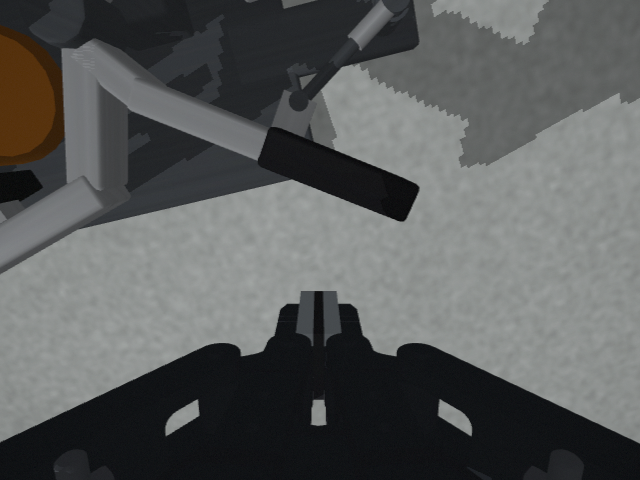

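The wrist view shows closed fingers at (319,300), with the sleeve ahead and to the right, end at about (400,205), as computed. Now I'll push along the arc.

```bash
python3 -m handwheel '[[[12,8,-1],0],[[26,8,-1],0],[[40,15,-1],0],[[50,21,-1],0],[[61,26,-1],0],[[67,28,-1],0],[[72,30,-1],0],[[76,31,-1],0],[[79,31,-1],0],[[82,32,-1],0]]'
```

```text
time: 2.95
tool_pos: [0.5243, -0.093, 0.0533]
tcp_rot: [-3.093, 0.55, 0.0]
wrist_force: [-1.0, -0.2, 0.7]
grip_width: 0.0002
grasp_force: 0.0
```

```bash
python3 -m handwheel '[[[4,0,0],0],[[8,1,0],0],[[11,1,0],0],[[11,1,0],0]]'
python3 - <<'E'
from h import *
print(inpl(state()["tool_pos"]))
c=cam("top");P=pts(c);m=(P[...,2]>.06)&(P[...,2]<.085)&(c["color"].max(2)<30)
m[:,:330]=0;m[:,450:]=0;m[:200]=0;m[300:]=0
T=P[m];print(m.sum(),cv2.minAreaRect(T[:,:2].astype(np.float32)))
cv2.imwrite("pics/t2.png",cv2.resize(c["color"][170:300,230:440],None,fx=3,fy=3))
E
```

```text
time: 3.35
tool_pos: [0.5345, -0.0982, 0.0532]
tcp_rot: [-3.093, 0.551, -0.0]
wrist_force: [-0.2, 0.1, 0.5]
grip_width: 0.0003
grasp_force: 0.0
(np.float64(-113.91183864364957), np.float64(36.136358983940966))
0 ((0.0, 0.0), (0.0, 0.0), 0.0)
```

View pics/t2.png

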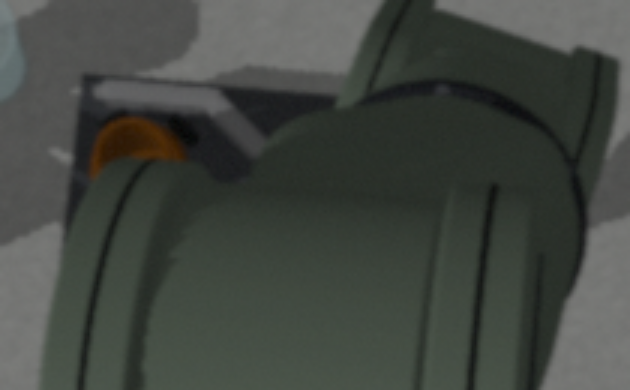

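The arm hides the handle in the top view. The contact force has dropped to zero, which suggests it snapped. I'll back off and check with the wrist camera.

```bash
python3 -m handwheel '[[[-10,0,0],0],[[-30,0,-5],0],[[-50,-10,-50],0],[[-60,-20,-90],0],[[-60,-40,-130],0],[[-60,-60,-150],0],[[-60,-60,-150],0]]' 
python3 - <<'E'
from h import *
c=cam("wrist");cv2.imwrite("pics/w2.png",c["color"])
P=pts(c);m=(P[...,2]>.062)&(P[...,2]<.085)&(c["color"].max(2)<40);m[300:]=0
T=P[m];print(m.sum(),cv2.minAreaRect(T[:,:2].astype(np.float32)),pl(-115,16))
hsv=cv2.cvtColor(c["color"],cv2.COLOR_BGR2HSV);m=(hsv[...,1]>150)&(hsv[...,0]<25)&(abs(P[...,2]-.13)<.008)
T=P[m];print(m.sum(),cv2.minEnclosingCircle(T[:,:2].astype(np.float32)) if m.sum() else 0)
go(.557,.374,.2,-20);print(state()["tool_pos"])
E
```

```text
time: 4.1
tool_pos: [0.5, -0.0185, 0.2056]
tcp_rot: [-3.092, 0.545, -0.006]
wrist_force: [0.4, -1.2, -0.4]
grip_width: 0.0001
grasp_force: 0.0
2777 ((0.5620157718658447, 0.008971966803073883), (0.223289355635643, 0.09846515208482742), 71.23782348632812) [ 0.55430429 -0.1016929 ]
2146 ((0.5900068879127502, 0.07981579750776291), 0.02429361641407013)
shift [ -80.6 -389.9    4.3] turn -0.1 yaw -20.1
[ 0.49896011 -0.01990169  0.2040382 ]
```

View pics/w2.png

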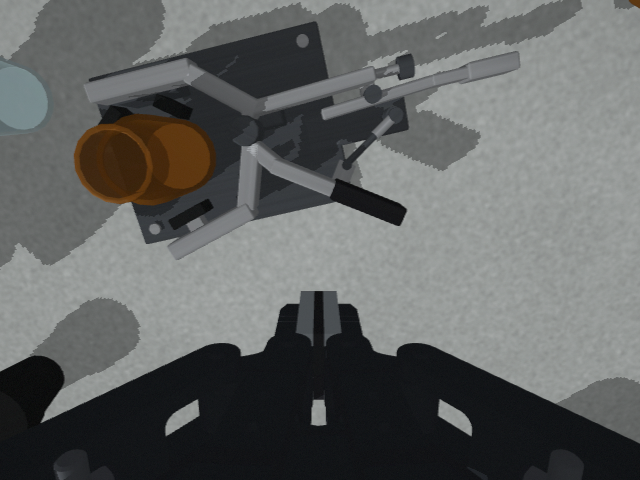

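The handle is still open: the sleeve (335,185)→(405,218) is not parallel to the tail. The fingers must have slipped off or the push failed. I'll retry in smaller steps with force readings and a wrist view at contact.

```bash
python3 - <<'E'
from h import *
c=cam("top");P=pts(c);m=(P[...,2]>.062)&(P[...,2]<.085);m[:245]=0;m[290:]=0;m[:,:325]=0;m[:,375:]=0
T=P[m];print(m.sum(),cv2.minAreaRect(T[:,:2].astype(np.float32)),T[:,2].max())
x,y=pl(*arc(0,34));go(x,y,.05)
E
```

```text
Traceback (most recent call last):
ValueError: zero-size array to reduction operation maximum which has no identity
```

```bash
python3 - <<'E'
from h import *
c=dict(np.load("top0.npz"))
x,y=pl(*arc(0,34));go(x,y,.05)
x,y=pl(*arc(0,34,));print(x,y)
E
```

```text
shift [-18.4  30.1 153.1] turn 0 yaw -20.1
0.4706645112525777 -0.0427418331285083
```

```bash
python3 -m handwheel '[[[-30,20,40],0],[[-40,25,80],0],[[-36,30,120],0],[[-28,30,145],0],[[-18,30,154],0],[[-18,30,154],0]]'
python3 -m handwheel '[[[5,3,0],0],[[10,5,0],0],[[15,8,0],0],[[20,11,0],0],[[24,13,0],0],[[24,13,0],0]]'
python3 - <<'E'
from h import *
s=state();print(s["tool_pos"],inpl(s["tool_pos"]),s["wrist_force"])
c=cam("wrist");cv2.imwrite("pics/w3.png",c["color"])
E
```

```text
time: 4.8
tool_pos: [0.4715, -0.044, 0.0484]
tcp_rot: [3.092, -0.552, -0.002]
wrist_force: [-0.8, 0.6, 0.2]
grip_width: -0.0001
grasp_force: 0.0
time: 5.4
tool_pos: [0.4897, -0.064, 0.0494]
tcp_rot: [3.093, -0.551, 0.001]
wrist_force: [0.3, 0.7, -0.7]
grip_width: -0.0003
grasp_force: 0.0
[ 0.48971612 -0.06395263  0.04941895] (np.float64(-85.41236071042816), np.float64(84.7061180770599)) [ 0.27109001  0.69560564 -0.68564305]
```

View pics/w3.png

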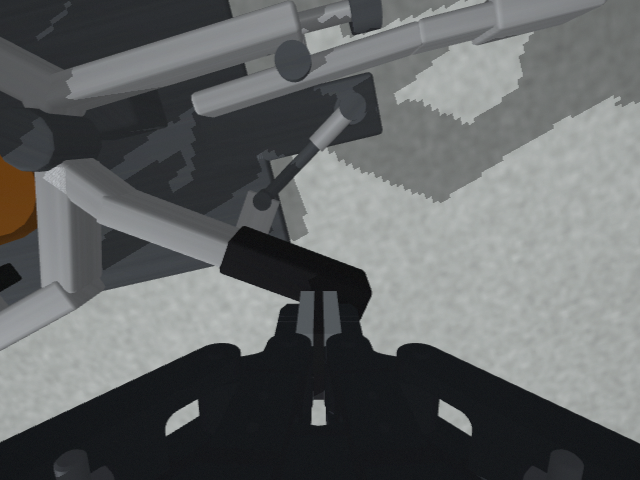

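The fingertips are at (319,291) and meet the sleeve about 12 mm from its end. I'll continue in small steps, contacting a bit closer to the pivot and watching force.

```bash
python3 -m handwheel '[[[4,-4,0],0],[[9,-1,0],0],[[15,2,0],0],[[20,5,0],0],[[20,5,0],0]]'
python3 - <<'E'
from h import *
s=state();print(inpl(s["tool_pos"]),s["wrist_force"])
c=cam("wrist");cv2.imwrite("pics/w4.png",c["color"])
for q in (.3,.4,.5,.58):
    t=arc(q,18.5);a=.6-q;x,y=t[0]+6*np.cos(a),t[1]-6*np.sin(a);print(q,end=' ');go(*pl(x,y),.05)
E
```

```text
time: 5.95
tool_pos: [0.5068, -0.0759, 0.0493]
tcp_rot: [3.092, -0.552, 0.001]
wrist_force: [-0.8, -0.8, -0.5]
grip_width: 0.0001
grasp_force: 0.0
(np.float64(-95.23692376591814), np.float64(66.27844125803253)) [-0.82475277 -0.81471129 -0.51738398]
0.3 shift [ 1.3 -1.2 -0.8] turn 0 yaw -20.2
0.4 shift [12.1  2.5 -0.8] turn 0 yaw -20.2
0.5 shift [23.2  5.1 -0.8] turn 0 yaw -20.2
0.58 shift [32.3  6.3 -0.8] turn 0 yaw -20.2
```

View pics/w4.png

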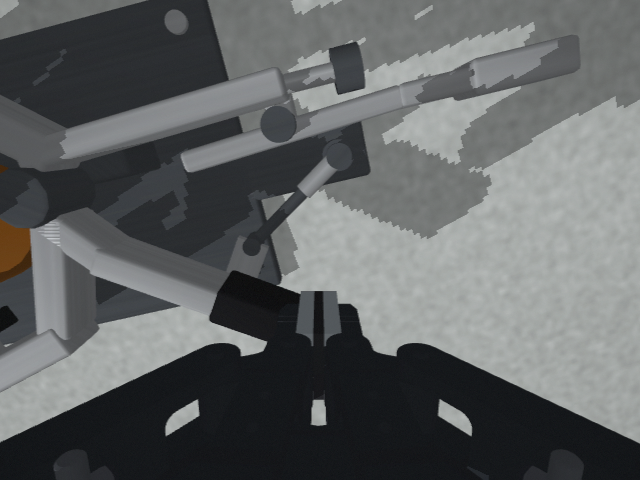

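```bash
python3 - <<'E'
from h import *
s=state();c=cam("wrist");P=pts(c);print("cam in tool",R.from_rotvec(s["tcp_rot"]).as_matrix().T@(c["pose"][:3,3]-s["tool_pos"]))
print("tool",s["tool_pos"])
def proj(p):
    q=c["pose"][:3,:3].T@(np.array(p)-c["pose"][:3,3]);return c["cx"]+c["fx"]*q[0]/-q[2],c["cy"]-c["fy"]*q[1]/-q[2]
print("tcp px",proj(s["tool_pos"]))
for v,u in((292,305),(300,332),(320,310),(320,350),(300,290),(330,290),(300,260),(310,240)): print((u,v),P[v,u].round(4),np.array(inpl(P[v,u])).round(1))
for q in(0,.1,.2,.3):
    print(q,proj([*pl(*arc(q)),.074]))
m=(c["color"].max(2)<40);m[:,:205]=0;m[:,265:]=0;m[:262]=0;m[340:]=0
T=P[m&(P[...,2]>.06)];T=T[T[:,2]<.085];print(cv2.fitLine(T[:,:2].astype(np.float32),2,0,.01,.01).ravel())
E
```

```text
cam in tool [ 0.0656219  -0.00041158 -0.1674171 ]
tool [ 0.50646412 -0.07543184  0.04924973]
tcp px (np.float64(319.06939446202614), np.float64(290.7143365387007))
(305, 292) [ 0.5191 -0.0745  0.08  ] [-92.3  54.2]
(332, 300) [ 0.515  -0.0833  0.0855] [-101.6   57.3]
(310, 320) [ 0.5179 -0.0765  0.1024] [-94.4  55.2]
(350, 320) [ 0.5101 -0.0875  0.0949] [-106.3   61.6]
(290, 300) [ 0.5104 -0.0638  0.0591] [-82.7  64.2]
(290, 330) [ 0.5161 -0.069   0.1007] [-87.2  57.9]
(260, 300) [ 0.5182 -0.0548  0.0691] [-72.9  57.5]
(240, 310) [ 0.518  -0.0468  0.0722] [-64.9  58.7]
0 (np.float64(303.9362246609204), np.float64(345.0507295478686))
0.1 (np.float64(316.89418720455416), np.float64(320.8381225516801))
0.2 (np.float64(327.52123899205515), np.float64(294.647929895126))
0.3 (np.float64(335.59986492055594), np.float64(266.5834395411358))
[ 0.8483154   0.5294912   0.51842993 -0.04687495]
```

Depth shows the visible fingertips end at z≈0.08 while tool_pos says 0.049. The real fingertips are therefore about 30 mm short of the nominal TCP, and they passed over the handle. I'll retreat, go about 28 mm lower, and push again.

```bash
python3 -m handwheel '[[[-15,-8,0],0],[[-30,-14,0],0],[[-42,-18,0],0],[[-42,-18,0],0],[[-42,-18,15],0],[[-42,-18,28],0],[[-42,-18,28],0]]'
python3 - <<'E'
from h import *
s=state();c=cam("wrist");P=pts(c);print(inpl(s["tool_pos"]))
for v,u in((289,305),(293,305),(300,332),(310,310),(320,310),(294,335)): print((u,v),P[v,u].round(4), (R.from_rotvec(s["tcp_rot"]).as_matrix().T@(P[v,u]-s["tool_pos"])*1e3).round(1))
for q in(0,.1,.2,.3,.4,.45,.5,.55,.6):
    x,y=pl(*arc(q,7.5+11));print(q,end=" ");go(x,y,.022)
E
```

```text
time: 6.75
tool_pos: [0.473, -0.0439, 0.0203]
tcp_rot: [3.093, -0.551, -0.002]
wrist_force: [-0.7, 0.1, -0.1]
grip_width: 0.0
grasp_force: 0.0
(np.float64(-67.59267076598697), np.float64(103.77386271623696))
(305, 289) [ 0.4686 -0.0349 -0.0006] [-7.2 -7.  20.9]
(305, 293) [ 0.4858 -0.0431  0.0522] [ 11.7  -5.2 -32. ]
(332, 300) [ 0.4825 -0.0521  0.0589] [ 11.8   4.4 -38.6]
(310, 310) [ 0.4849 -0.045   0.0668] [ 11.5  -3.1 -46.5]
(310, 320) [ 0.485  -0.0452  0.0745] [ 11.7  -2.9 -54.3]
(335, 294) [ 0.4815 -0.0531  0.0519] [ 11.2   5.7 -31.6]
0 shift [11.6  5.3 -0.9] turn 0 yaw -20.2
0.1 shift [21.5 12.2 -0.9] turn 0 yaw -20.2
0.2 shift [31.9 18.  -1. ] turn 0 yaw -20.2
0.3 shift [42.9 22.8 -1. ] turn 0 yaw -20.2
0.4 shift [54.4 26.5 -1. ] turn 0 yaw -20.2
0.45 shift [60.2 27.9 -1. ] turn 0 yaw -20.2
0.5 shift [66.1 29.  -1. ] turn 0 yaw -20.2
0.55 shift [72.1 29.8 -1. ] turn 0 yaw -20.2
0.6 shift [78.  30.3 -1. ] turn 0 yaw -20.2
```

```bash
python3 -m handwheel '[[[6,5,0],0],[[12,6,0],0],[[17,9,0],0],[[22,12,0],0],[[27,15,0],0],[[32,18,0],0],[[32,18,0],0]]'
```

```text
time: 7.5
tool_pos: [0.4968, -0.071, 0.0213]
tcp_rot: [-3.092, 0.549, 0.003]
wrist_force: [-5.1, 8.3, 1.6]
grip_width: 0.0
grasp_force: 4.4
```

```bash
python3 -m handwheel '[[[6,2,0],0],[[11,5,0],0],[[17,7,0],0],[[22,8,0],0],[[28,10,0],0],[[31,10,0],0],[[34,11,0],0],[[34,11,0],0]]'
```

```text
time: 8.3
tool_pos: [0.5255, -0.094, 0.0214]
tcp_rot: [3.093, -0.551, 0.001]
wrist_force: [-0.2, -0.2, 0.0]
grip_width: -0.0001
grasp_force: 0.0
```

```bash
python3 -m handwheel '[[[3,0,0],0],[[6,1,0],0],[[8,1,0],0],[[8,1,0],0]]'; python3 - <<'E'
from h import *
print(inpl(state()["tool_pos"]))
E
```

```text
time: 8.7
tool_pos: [0.5325, -0.0974, 0.0213]
tcp_rot: [-3.093, 0.55, -0.0]
wrist_force: [0.7, -0.0, 0.3]
grip_width: 0.0002
grasp_force: 0.0
(np.float64(-113.41743932412756), np.float64(38.14768332236719))
```

```bash
python3 -m handwheel '[[[-10,0,0],0],[[-30,0,-10],0],[[-50,-10,-55],0],[[-60,-20,-100],0],[[-60,-40,-140],0],[[-60,-60,-180],0],[[-60,-60,-180],0]]' 85
cat > chk.py <<'E'
from h import *
def handle(c=None):
    c=c or cam("wrist");P=pts(c);d=P[...,:2]-O;X=d@ex*1e3;Y=d@ey*1e3
    m=(P[...,2]>.066)&(P[...,2]<.082)&(c["color"].max(2)<45)&(X<-45)&(X>-145)&(Y>3)&(Y<105)
    r=cv2.minAreaRect(np.stack([X[m],Y[m]],-1).astype(np.float32));print("sleeve px",m.sum(),r)
    hsv=cv2.cvtColor(c["color"],cv2.COLOR_BGR2HSV);m=(hsv[...,1]>150)&(hsv[...,0]<25)&(abs(P[...,2]-.13)<.006)&(abs(X-72)<50)&(abs(Y)<50)
    if m.sum():
        T=P[m];r=cv2.minEnclosingCircle(T[:,:2].astype(np.float32));print("mouth",r,inpl(r[0]))
E
python3 - <<'E'
from chk import *
handle();print(state()["tool_pos"]);go(.557,.374,.2,-20);go(.557,.374,.06,-20)
E
```

```text
time: 9.4
tool_pos: [0.4988, -0.0179, 0.2054]
tcp_rot: [-3.092, 0.545, -0.01]
wrist_force: [0.9, -0.3, -1.0]
grip_width: 0.0852
grasp_force: 0.0
sleeve px 1729 ((-106.90065002441406, 14.541752815246582), (15.003134727478027, 57.902687072753906), 89.86386108398438)
mouth ((0.5934889316558838, 0.08107785880565643), 0.02446502074599266) (np.float64(71.18381815047672), np.float64(-0.6184160563200988))
[ 0.49758742 -0.01914181  0.2030331 ]
shift [ -79.  -389.7    3.5] turn -0.1 yaw -20.1
shift [ -79.5 -389.4  143.5] turn -0.1 yaw -20.1
```

Locked: the sleeve is parallel at y≈15 mm and the mouth is at (0.5935, 0.0811). Now to the stopper.

```bash
python3 -m handwheel '[[[-8,-39,0],0],[[-16,-78,0],0],[[-24,-117,0],0],[[-32,-156,0],0],[[-40,-195,0],0],[[-48,-234,0],0],[[-56,-273,0],0],[[-64,-312,0],0],[[-72,-351,0],0],[[-79,-390,0],0]]'
python3 -m handwheel '[[[0,0,0],0],[[0,0,0],0]]'
python3 - <<'E'
from h import *
s=state();c=cam("wrist");P=pts(c);im=c["color"]
Rt=R.from_rotvec(s["tcp_rot"]).as_matrix();T=(P-s["tool_pos"])@Rt*1e3
m=(im.max(2)<45)&(abs(P[...,2]-.063)<.006)&(abs(P[...,0]-.557)<.05)&(abs(P[...,1]-.374)<.05)
r=cv2.minEnclosingCircle(P[m][:,:2].astype(np.float32));print("stopper",m.sum(),r)
# finger lowest points with open fingers
f=(P[...,2]>.09)&(im.max(2)<140)
for side,k in(("L",T[...,1]<0),("R",T[...,1]>0)):
    q=T[f&k];print(side,np.nanpercentile(q[:,2],99.8),q[q[:,2]>np.nanpercentile(q[:,2],99)].mean(0))
go(*r[0],.06,-20);print(s["tool_pos"])
cv2.imwrite("pics/w5.png",im)
E
```

```text
time: 10.45
tool_pos: [0.5569, 0.3739, 0.2001]
tcp_rot: [3.092, -0.551, -0.002]
wrist_force: [0.1, -0.9, 0.3]
grip_width: 0.0853
grasp_force: 0.0
time: 10.65
tool_pos: [0.5569, 0.3725, 0.1996]
tcp_rot: [3.091, -0.55, -0.002]
wrist_force: [0.9, -0.6, -0.2]
grip_width: 0.0846
grasp_force: 0.0
stopper 3352 ((0.5591563582420349, 0.3735373616218567), 0.025929110124707222)
L 108.12873504817134 [ -14.32080853 -213.71775787  106.38086859]
R -39.27372255054832 [  3.61140947  43.64017018 -38.8673367 ]
shift [  1.4  -2.6 140.2] turn -0.2 yaw -20.2
[0.55688511 0.37248773 0.19963601]
```

View pics/w5.png

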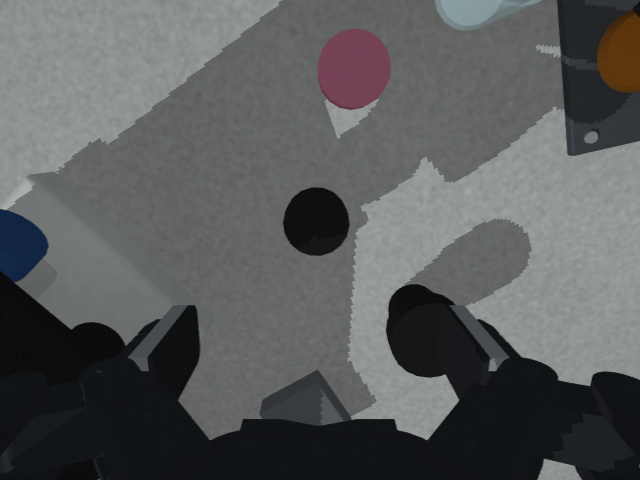

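The stopper is centred at (316,221) between the fingers, well clear of the large one at (425,330). Now descend and grip.

```bash
python3 -m handwheel '[[[1,-2,40],0],[[1,-2,80],0],[[1,-2,115],0],[[1,-2,145],0],[[1,-2,165],0],[[1,-2,180],0],[[1,-2,190],0],[[1,-2,198],0],[[1,-2,198],0]]'
```

```text
time: 11.6
tool_pos: [0.5586, 0.3742, 0.0029]
tcp_rot: [3.093, -0.551, -0.001]
wrist_force: [-0.2, -0.1, -0.3]
grip_width: 0.0851
grasp_force: 0.0
```

```bash
python3 -m handwheel '[[[0,0,0],0],[[0,0,0],0],[[0,0,0],0],[[0,0,0],0],[[0,0,0],0],[[0,0,0],0],[[0,0,0],0],[[0,0,0],0]]' 40
```

```text
time: 12.4
tool_pos: [0.5591, 0.3747, 0.0044]
tcp_rot: [-3.092, 0.55, -0.002]
wrist_force: [-2.0, -0.3, 7.4]
grip_width: 0.0508
grasp_force: 61.1
```

```bash
python3 -m handwheel '[[[0,0,-20],0],[[0,0,-50],0],[[0,0,-85],0],[[0,0,-120],0],[[0,0,-150],0],[[0,0,-165],0],[[0,0,-165],0]]'
python3 - <<'E'
from h import *
s=state();c=cam("wrist");P=pts(c);im=c["color"]
go(.5935,.0811,s["tool_pos"][2])
Rt=R.from_rotvec(s["tcp_rot"]).as_matrix();T=(P-s["tool_pos"])@Rt*1e3
m=(im.max(2)<60)&(abs(T[...,1])<24)&(abs(T[...,0])<32)&(T[...,2]>-75)&(T[...,2]<10)
q=T[m];print(m.sum(),np.nanmin(q,0),np.nanmax(q,0)); cv2.imwrite("pics/w6.png",im)
np.savez("w6.npz",T=T,im=im)
for v in range(230,330,8): print(v,[tuple(T[v,u].round(0)) for u in(280,319,360)])
E
```

```text
time: 13.1
tool_pos: [0.5595, 0.3749, 0.171]
tcp_rot: [-3.09, 0.55, -0.004]
wrist_force: [0.3, -0.5, -1.0]
grip_width: 0.0506
grasp_force: 62.3
shift [133.7 263.7  -2. ] turn 0 yaw -20.2
21583 [-24.60910923 -23.99461915 -60.06470283] [26.5286048  23.9903337   5.04124095]
230 [(np.float64(-11.0), np.float64(-33.0), np.float64(172.0)), (np.float64(-11.0), np.float64(0.0), np.float64(171.0)), (np.float64(-11.0), np.float64(36.0), np.float64(171.0))]
238 [(np.float64(-19.0), np.float64(-34.0), np.float64(173.0)), (np.float64(-18.0), np.float64(0.0), np.float64(172.0)), (np.float64(-19.0), np.float64(36.0), np.float64(173.0))]
246 [(np.float64(-26.0), np.float64(-34.0), np.float64(173.0)), (np.float64(-26.0), np.float64(0.0), np.float64(173.0)), (np.float64(-26.0), np.float64(36.0), np.float64(172.0))]
254 [(np.float64(-33.0), np.float64(-34.0), np.float64(173.0)), (np.float64(16.0), np.float64(-0.0), np.float64(4.0)), (np.float64(-33.0), np.float64(36.0), np.float64(171.0))]
262 [(np.float64(-40.0), np.float64(-34.0), np.float64(172.0)), (np.float64(26.0), np.float64(-0.0), np.float64(-4
[... 780 characters left out ...]
p.float64(19.0), np.float64(-12.0), np.float64(-58.0)), (np.float64(19.0), np.float64(-0.0), np.float64(-58.0)), (np.float64(19.0), np.float64(12.0), np.float64(-58.0))]
310 [(np.float64(17.0), np.float64(-12.0), np.float64(-58.0)), (np.float64(16.0), np.float64(-0.0), np.float64(-56.0)), (np.float64(17.0), np.float64(12.0), np.float64(-58.0))]
318 [(np.float64(13.0), np.float64(-12.0), np.float64(-57.0)), (np.float64(13.0), np.float64(-0.0), np.float64(-57.0)), (np.float64(14.0), np.float64(12.0), np.float64(-58.0))]
326 [(np.float64(11.0), np.float64(-12.0), np.float64(-58.0)), (np.float64(11.0), np.float64(-0.0), np.float64(-57.0)), (np.float64(11.0), np.float64(12.0), np.float64(-58.0))]
```

The stopper is held upright and centred, with its foot 5.5 mm below the TCP. I'll move near the bottle and re-measure the mouth from close by.

```bash
python3 -m handwheel '[[[5,30,-5],0],[[10,63,-10],0],[[15,100,-15],0],[[20,138,-15],0],[[25,175,-15],0],[[30,212,-15],0],[[35,240,-15],0],[[38,258,-15],0],[[40,264,-15],0],[[40,264,-15],0]]'
python3 - <<'E'
from chk import *
handle();s=state();c=cam("wrist");P=pts(c);hsv=cv2.cvtColor(c["color"],cv2.COLOR_BGR2HSV)
m=(hsv[...,1]>150)&(hsv[...,0]<25)&(P[...,2]>.126)&(P[...,2]<.136)
T=P[m];print(m.sum(),T.min(0),T.max(0),"ctr",(T.min(0)+T.max(0))/2)
print(s["tool_pos"]);go(.5935,.0811,.17)
E
```

```text
time: 14.15
tool_pos: [0.5051, 0.1127, 0.183]
tcp_rot: [3.093, -0.552, -0.001]
wrist_force: [-0.8, 0.0, 0.6]
grip_width: 0.0503
grasp_force: 62.4
sleeve px 2295 ((-106.46858978271484, 14.67388916015625), (14.946157455444336, 58.71793746948242), 89.85286712646484)
mouth ((0.5932707786560059, 0.08151428401470184), 0.023981895297765732) (np.float64(71.59040414933702), np.float64(-0.3487022821504307))
2220 [0.56948851 0.05780489 0.12600614] [0.61684126 0.10524489 0.13112594] ctr [0.59316488 0.08152489 0.12856604]
[0.50519768 0.11364366 0.18295763]
shift [94.3  0.5 12.9] turn 0 yaw -20.1
```

```bash
python3 -m handwheel '[[[25,0,0],0],[[50,0,0],0],[[75,0,0],0],[[90,0,0],0],[[94,0,5],0],[[94,0,25],0],[[94,0,42],0],[[94,0,42],0],[[94,0,42],0]]'
python3 - <<'E'
from h import *
s=state();print(s["tool_pos"]);go(.5932,.0815,.11)
E
```

```text
time: 15.15
tool_pos: [0.5931, 0.0812, 0.1416]
tcp_rot: [-3.093, 0.549, 0.0]
wrist_force: [0.4, 0.8, -0.1]
grip_width: 0.0506
grasp_force: 62.4
[0.59314283 0.08124628 0.14155787]
shift [-0.  -0.3 31.6] turn 0 yaw -20.1
```

```bash
python3 -m handwheel '[[[0,0,6],0],[[0,0,12],0],[[0,0,17],0],[[0,0,21],0],[[0,0,24],0],[[0,0,25],0],[[0,0,25],0]]'
```

```text
time: 15.85
tool_pos: [0.5934, 0.0807, 0.1163]
tcp_rot: [-3.093, 0.55, 0.0]
wrist_force: [-0.2, 0.4, -1.1]
grip_width: 0.0504
grasp_force: 62.3
```

```bash
python3 -m handwheel '[[[0,0,3],0],[[0,0,6],0],[[0,0,8],0],[[0,0,10],0],[[0,0,10],0]]';  python3 -m handwheel '[[[0,0,2],0],[[0,0,3],0],[[0,0,3],0]]'
```

```text
time: 16.35
tool_pos: [0.5942, 0.0808, 0.1083]
tcp_rot: [-3.092, 0.55, -0.004]
wrist_force: [-7.6, 2.9, 35.9]
grip_width: 0.0507
grasp_force: 65.4
time: 16.65
tool_pos: [0.5947, 0.0803, 0.1069]
tcp_rot: [-3.091, 0.551, -0.007]
wrist_force: [-14.9, 1.9, 63.5]
grip_width: 0.0505
grasp_force: 67.9
```

That pressed harder than planned, so I'll ease off and then measure the seat.

```bash
python3 -m handwheel '[[[0,0,-2],0],[[0,0,-4],0],[[0,0,-4],0]]'
python3 - <<'E'
from h import *
s=state();c=cam("wrist");P=pts(c);Rt=R.from_rotvec(s["tcp_rot"]).as_matrix();T=(P-s["tool_pos"])@Rt*1e3
for v in (286,302,318,330): print([P[v,u].round(4)[2] for u in(285,319,355)],T[v,319].round(1))
print(s["tool_pos"],s["wrist_force"])
E
```

```text
time: 16.95
tool_pos: [0.5935, 0.0803, 0.1074]
tcp_rot: [3.093, -0.551, 0.001]
wrist_force: [-0.1, 0.4, 7.3]
grip_width: 0.0503
grasp_force: 64.7
[np.float64(0.1651), np.float64(0.165), np.float64(0.1634)] [ 24.   -0.2 -57.6]
[np.float64(0.1649), np.float64(0.1652), np.float64(0.1652)] [ 19.1  -0.2 -57.8]
[np.float64(0.1648), np.float64(0.1649), np.float64(0.1655)] [ 13.9  -0.2 -57.5]
[np.float64(0.1657), np.float64(0.1651), np.float64(0.165)] [ 10.   -0.2 -57.7]
[0.59351192 0.08028558 0.10738865] [-0.1295088   0.36065816  7.32965014]
```

The stopper is seated: level, mid-point ≈4 mm above the mouth, 7 N still pressing. Let go.

```bash
python3 -m handwheel '[[[0,0,0],0],[[0,0,0],0],[[0,0,0],0],[[0,0,0],0],[[0,0,0],0],[[0,0,0],0],[[0,0,0],0]]' 80
python3 -m handwheel '[[[0,0,-10],0],[[0,0,-30],0],[[0,0,-60],0],[[0,0,-90],0],[[0,0,-100],0],[[-35,0,-100],0],[[-70,0,-100],0],[[-100,0,-100],0],[[-110,0,-100],0],[[-110,0,-100],0]]'
python3 - <<'E'
from chk import *
s=state();c=cam("wrist");handle(c);P=pts(c);im=c["color"]
m=(im.max(2)<50)&(abs(P[...,2]-.165)<.008)&(abs(P[...,0]-.593)<.05)&(abs(P[...,1]-.081)<.05)
T=P[m];print(m.sum(),cv2.minEnclosingCircle(T[:,:2].astype(np.float32)),T[:,2].mean())
A=np.c_[T[:,:2]-T[:,:2].mean(0),np.ones(len(T))];print("slope",np.linalg.lstsq(A,T[:,2],rcond=None)[0])
go(*pl(-186,40),.2);go(*pl(-186,40),.021);print(s["tool_pos"])
E
```

```text
time: 17.7
tool_pos: [0.5934, 0.0805, 0.1073]
tcp_rot: [-3.093, 0.55, 0.0]
wrist_force: [-0.0, -0.2, -0.1]
grip_width: 0.0802
grasp_force: 0.0
time: 18.7
tool_pos: [0.4897, 0.119, 0.2079]
tcp_rot: [-3.093, 0.549, -0.0]
wrist_force: [0.2, -0.6, -0.2]
grip_width: 0.0801
grasp_force: 0.0
sleeve px 2074 ((-105.40018463134766, 14.632345199584961), (15.181636810302734, 60.81538009643555), 89.85203552246094)
mouth ((0.5711936950683594, 0.08876451849937439), 0.0003957693697884679) (np.float64(76.09607680446892), np.float64(22.44740338841228))
8878 ((0.5939421057701111, 0.07986263930797577), 0.026176299899816513) 0.1654740748338468
slope [-0.00115124 -0.00310363  0.16547407]
shift [128.4 259.3   7.7] turn 0 yaw -20.2
shift [128.3 259.4 186.7] turn 0 yaw -20.2
[0.4896705  0.11901494 0.20785881]
```

Stopper seated, level and centred; still locked. Now to the release tail.

```bash
python3 -m handwheel '[[[14,28,0],0],[[28,57,0],0],[[42,86,0],0],[[57,115,0],0],[[71,144,0],0],[[85,173,0],0],[[100,202,0],0],[[114,231,0],0],[[128,259,0],0],[[128,259,0],0]]' 0
python3 - <<'E'
from h import *
s=state();print(s["tool_pos"],inpl(s["tool_pos"]),s["grip_width"]);c=cam("wrist");P=pts(c);d=P[...,:2]-O;X=d@ex*1e3;Y=d@ey*1e3
m=(P[...,2]>.062)&(P[...,2]<.08)&(X<-150)&(X>-215)&(abs(Y)<30);print("tail",m.sum(),cv2.minAreaRect(np.stack([X[m],Y[m]],-1).astype(np.float32)))
go(*pl(-186,40),.021)
E
```

```text
time: 19.75
tool_pos: [0.521, -0.1744, 0.2071]
tcp_rot: [3.089, -0.559, 0.001]
wrist_force: [0.5, 1.1, -0.1]
grip_width: 0.0001
grasp_force: 0.0
[ 0.52096109 -0.17442327  0.20705609] (np.float64(-191.25176221418087), np.float64(40.23105482313908)) 7.501877021246124e-05
tail 1012 ((-175.87400817871094, -5.174648761749268), (12.007482528686523, 51.74881362915039), 89.73695373535156)
shift [ -0.2  -2.9 185.9] turn 0 yaw -20.4
```

```bash
python3 -m handwheel '[[[0,-3,45],0],[[0,-3,90],0],[[0,-3,130],0],[[0,-3,160],0],[[0,-3,180],0],[[0,-3,186],0],[[0,-3,186],0]]'
python3 - <<'E'
from h import *
s=state();print(s["tool_pos"],s["wrist_force"])
for p in((-185,16),(-184,5),(-183,-5),(-181,-15),(-178,-25),(-176,-32),(-174,-36)): print(p,end=' ');go(*pl(*p),.021)
E
```

```text
time: 20.5
tool_pos: [0.5221, -0.1659, 0.021]
tcp_rot: [-3.093, 0.55, 0.001]
wrist_force: [-0.4, 0.0, 0.5]
grip_width: 0.0001
grasp_force: 0.0
[ 0.52205445 -0.16592327  0.02100134] [-0.44004524  0.03768607  0.46541906]
(-185, 16) shift [24.1 -3.3 -0. ] turn 0 yaw -20.2
(-184, 5) shift [34.6 -6.7 -0. ] turn 0 yaw -20.2
(-183, -5) shift [ 44.1 -10.   -0. ] turn 0 yaw -20.2
(-181, -15) shift [ 53.3 -14.2  -0. ] turn 0 yaw -20.2
(-178, -25) shift [ 62.4 -19.4  -0. ] turn 0 yaw -20.2
(-176, -32) shift [ 68.8 -23.   -0. ] turn 0 yaw -20.2
(-174, -36) shift [ 72.2 -25.8  -0. ] turn 0 yaw -20.2
```

```bash
python3 -m handwheel '[[[12,-2,0],0],[[22,-3,0],0],[[29,-5,0],0],[[36,-7,0],0],[[43,-10,0],0],[[49,-12,0],0],[[54,-14,0],0],[[58,-17,0],0],[[62,-19,0],0]]'
```

```text
time: 21.4
tool_pos: [0.5868, -0.1694, 0.0216]
tcp_rot: [-3.093, 0.55, 0.001]
wrist_force: [-3.3, 0.6, 1.5]
grip_width: 0.0003
grasp_force: 1.1
```

```bash
python3 -m handwheel '[[[3,-2,0],0],[[6,-4,0],0],[[6,-4,0],0]]'
```

```text
time: 21.7
tool_pos: [0.5928, -0.1678, 0.0212]
tcp_rot: [3.093, -0.55, -0.004]
wrist_force: [-10.4, 0.6, 5.7]
grip_width: 0.0
grasp_force: 4.6
```

```bash
python3 -m handwheel '[[[2,-1,0],0],[[4,-2,0],0],[[4,-2,0],0]]'; python3 -m handwheel '[[[-15,4,0],0],[[-35,8,0],0],[[-60,14,0],0],[[-85,18,0],0],[[-95,18,0],0],[[-95,18,-40],0],[[-95,18,-80],0],[[-95,18,-120],0],[[-95,-20,-160],0],[[-95,-60,-170],0]]'
python3 - <<'E'
from h import *
go(.45,-.02,.21)
E
```

```text
time: 22.0
tool_pos: [0.5948, -0.1673, 0.0208]
tcp_rot: [3.093, -0.551, -0.012]
wrist_force: [-25.2, 1.5, 13.2]
grip_width: 0.0001
grasp_force: 11.2
time: 23.0
tool_pos: [0.531, -0.0789, 0.195]
tcp_rot: [3.092, -0.555, 0.008]
wrist_force: [2.0, 0.4, -0.4]
grip_width: 0.0
grasp_force: 0.0
shift [-96.4 -27.1 -15.5] turn 0 yaw -20.4
```

Force rose to 25 N at the lever's stop, so it went fully over. I'll retreat and check.

```bash
python3 -m handwheel '[[[-40,-10,-10],0],[[-80,-22,-20],0],[[-96,-27,-25],0],[[-96,-27,-25],0],[[-96,-27,-25],0],[[-96,-27,-25],0]]'
python3 - <<'E'
from chk import *
c=cam("wrist");handle(c);P=pts(c);im=c["color"];d=P[...,:2]-O;X=d@ex*1e3;Y=d@ey*1e3
m=(im.max(2)<50)&(abs(P[...,2]-.165)<.008)&(abs(P[...,0]-.593)<.06)&(abs(P[...,1]-.081)<.06)
T=P[m];r=cv2.minEnclosingCircle(T[:,:2].astype(np.float32));print(m.sum(),r,inpl(r[0]),T[:,2].mean())
A=np.c_[T[:,:2]-T[:,:2].mean(0),np.ones(len(T))];print("slope",np.linalg.lstsq(A,T[:,2],rcond=None)[0])
m=(P[...,2]>.062)&(P[...,2]<.08)&(X<-150)&(X>-215)&(abs(Y)<60);print("tail",m.sum(),cv2.minAreaRect(np.stack([X[m],Y[m]],-1).astype(np.float32)) if m.sum() else 0)
cv2.imwrite("pics/w7.png",im);print(state()["wrist_force"],state()["joint_vel"].round(3))
E
```

```text
time: 23.6
tool_pos: [0.4496, -0.0203, 0.2162]
tcp_rot: [3.093, -0.551, 0.001]
wrist_force: [-0.3, 1.2, -1.4]
grip_width: -0.0001
grasp_force: 0.0
sleeve px 1543 ((-79.38379669189453, 70.58133697509766), (14.850635528564453, 58.006988525390625), 55.24412536621094)
mouth ((0.5901545286178589, 0.07401800155639648), 0.023040322586894035) (np.float64(63.770222497694455), np.float64(1.8307526795912703))
8526 ((0.5945138335227966, 0.07950755953788757), 0.026569044217467308) (np.float64(69.75012777290293), np.float64(-1.82704980084702)) 0.16487285142569802
slope [0.01360555 0.03188379 0.16487285]
tail 628 ((-173.9882049560547, -0.21729373931884766), (8.49311351776123, 49.95771789550781), 77.41305541992188)
[ 0.19418209 -0.38383866  0.19857326] [ 0.001 -0.    -0.002  0.004  0.002  0.001 -0.001]
```

View pics/w7.png

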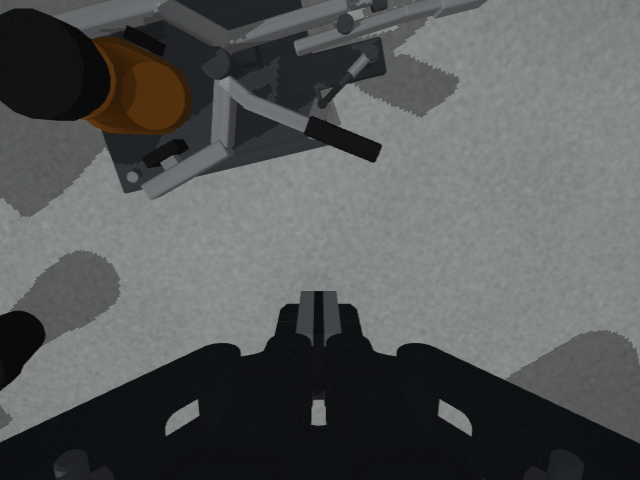

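The pliers are open: sleeve at (343,140) swung out, pad (165,152) off the bottle, stopper in the neck. The tail is cropped at the image top, so I'll check it and the stopper tilt from one more pose.

```bash
python3 -m handwheel '[[[20,20,-10],0],[[40,40,-20],0],[[50,50,-30],0],[[50,50,-30],0],[[50,50,-30],0]]'
python3 - <<'E'
from chk import *
c=cam("wrist");P=pts(c);im=c["color"];d=P[...,:2]-O;X=d@ex*1e3;Y=d@ey*1e3
m=(P[...,2]>.064)&(P[...,2]<.08)&(X<-140)&(X>-215)&(abs(Y)<60);print("tail",m.sum(),cv2.minAreaRect(np.stack([X[m],Y[m]],-1).astype(np.float32)))
c=cam("scene");P=pts(c);im=c["color"]
m=(im.max(2)<50)&(P[...,2]>.161)&(P[...,2]<.17)&(abs(P[...,0]-.593)<.03)&(abs(P[...,1]-.081)<.03)
m=cv2.erode(m.astype(np.uint8),np.ones((3,3)))>0
T=P[m];A=np.c_[T[:,:2]-T[:,:2].mean(0),np.ones(len(T))];print("slope",len(T),np.linalg.lstsq(A,T[:,2],rcond=None)[0])
c=cam("wrist");P=pts(c);m=(c["color"].max(2)<50)&(P[...,2]>.161)&(P[...,2]<.17)&(np.hypot(P[...,0]-.594,P[...,1]-.08)<.022)
T=P[m];A=np.c_[T[:,:2]-T[:,:2].mean(0),np.ones(len(T))];print("slope w",len(T),np.linalg.lstsq(A,T[:,2],rcond=None)[0] if len(T) else 0)
E
```

```text
time: 24.15
tool_pos: [0.4785, -0.084, 0.2458]
tcp_rot: [-3.093, 0.551, 0.001]
wrist_force: [-0.3, 0.1, -0.3]
grip_width: 0.0001
grasp_force: 0.0
tail 1109 ((-170.80862426757812, -4.927088260650635), (61.58683395385742, 12.24422836303711), 0.20871348679065704)
slope 196 [ 0.01507407 -0.02790063  0.16499309]
slope w 2132 [-0.01589572 -0.00938505  0.16529797]
```

The tail is back at rest and the stopper is upright, with slopes within 0.03. Handing in.

```bash
python3 -c "
from workcell import job;print(job.sign_off())"
```

```text
the job is handed in; nothing more can be done
None
```

The job is handed in: the pliers were locked on the amber bottle, the smaller black stopper was seated upright and let go, and the release was flicked so the pliers sprang open with the bottle standing between the jaws; the one deviation was the stopper press, which peaked at about 64 N instead of 10 N, and no verdict came back.

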